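# Find the supported board on the press bed

## Robot

A 7-joint arm with a two-finger parallel gripper is mounted at the origin on the work surface. World frame = base frame: x ahead of the robot, y to its left, z up, the work surface at z = 0. Lengths are in m, angles in rad, forces in N, time in s.
With the tool pointing down it reaches from about 0.35 to 0.9 m from the base axis. Payload 8.1 kg.
Tool frame: the origin (TCP) lies at the centre of the arm's flange, where the gripper is bolted on; the fingertips stand 178 mm ahead of it and the grasp point (between the pads) lies 159 mm ahead of it; x points along the fingers, z is the direction in which the jaws open and shut, and the axes are right-handed (so a half turn about x gives the same grasp; the last joint's range is limited). The gripper opens to 92 mm and grips with 3 to 60 N. Pads are 19 mm wide; open, the fingers measure 130 mm over their backs; the gripper's body (75 mm by 190 mm) begins 47 mm behind the grasp point.
Start: joints at [-1.291, 0.434, 0.025, 1.573, -0.012, 1.134, -0.075], TCP at [0.233, 0.58, 0.405] pointing down, gripper open.
Joint ranges: [-2.62, 2.62], [-0.44, 2.09], [-1.27, 1.32], [0.08, 2.57], [-1.32, 4.46], [0.12, 2], [-2.74, 2.74]. Speed limits (rad/s): [2.22, 2.22, 3.01, 3.01, 3.14, 3.14, 3.14].

## Interface

Orientations are given as a rotation vector (axis times angle).
In Python, from cell import arm, get_image, search_frame, pinpoint gives the robot as it stands.
- The arm moves only by the tool arm_command, never from a script. Its argument "motion" is a list of rows, each a list of 7 numbers: the finger opening in mm, from 0 to 91.8, then the shift along the tool's x, y, z in mm, then the turn, a rotation vector about the tool's x, y, z in degrees. In form: [[fingers, x, y, z, ax, ay, az], ...]. A call has 1 to 5 rows; each row shifts and turns the commanded pose from where the row before left it, along the tool's axes as they then stand; what a row does not reach is not made up. A row lasts 1/8 s, in which the tool goes at most 62.5 mm and 10.7 degrees, less where a joint would pass 70% of its speed; a pose out of reach is approached as far as the arm can. A call with a gripper value outside its range is refused whole. The fingers move at their own pace and stop on an object; "newtons" is the grip in N (left out, the last holds). Time passes only in rows, so rows that do not move let the fingers close. It gives the time, the measured TCP pose, the force and the opening at its end, in the units of the state.
- arm.observe(): the state, without advancing time (a new reading comes with each control period).
- get_image(name): name is "scene" or "side" or "wrist"; returns a dict with "frame" (400x640x3 uint8, red, green, blue), "range_z" (400x640 float32, m along the optical axis (not along the pixel's ray), 0 where there is no reading), "K" (3x3 intrinsics, pixels), "origin" and "rotation" of the camera in the world; the wrist camera has in their place "tool_from_camera" (4x4, takes a point from camera to tool coordinates, whose origin is the TCP and whose axes are the tool frame's). Camera axes: x right, y down, z forward; pixel columns grow to the right and rows downward; lengths in m; the calibration is good to about 2 mm. The wrist camera is an equidistant fisheye: a pixel r from the principal point sees the ray r / f radians off the axis. A picture is of the moment at which its call begins: read the wrist's pose just before it.
- arm.sign_off(): hands the job in, once; it reports no verdict.
Trained networks look in the newest picture that a camera, given by its name, has taken for a name from the list of things; names that differ only in an ending like _2 or _b are one class to them, and where a whole thing is asked for, a point or a joint stands for the part that bears it (a point fixed in the world has none). Each returns a list of dicts, best first, with "p" (0 to 1); they miss things now and then, are a little off and sometimes report something else, mostly with a low value. They report only what shows in the picture. A call takes as long as a camera call. They do not tell look-alikes from the thing itself.
- search_frame(camera, target): "point" ([x, y, z] in m, in world coordinates, good to about 4 mm: the middle of the surface that is visible of it).
- pinpoint(camera, target): "point" ([x, y, z] in m, in world coordinates, good to about 4 mm: a listed point, or the origin of a listed thing).
The state is a dict: "clock": time; "joints": joint angles; "dq": joint speeds; "joint_efforts": joint torques, N m; "position": TCP position; "ee_rot": TCP orientation; "force": force on the tool from outside, world axes, zero at the start; "ft_torque": the same for the moment, N m; "width": opening from 0.0 (shut) to 1.0 (fully open).
Only numpy, scipy, OpenCV 4.12 (cv2) and the standard library are available. Lean on these libraries where they do the work, as an engineer would, in place of code of your own. Each camera call takes 0.05 s, during which the arm holds its last target. There are 200 camera calls.

## Task

Three green boards lie side by side on the press bed, and a steel support bar with yellow ends runs hidden beneath one of them, its ends peeking out at the front and back. Using the green-handled press pad, first press on a board without the bar until it clearly sinks, then press about as hard (some 8 N) on the middle of the board over the bar, where it stays stiff, and leave the pad standing upright on the middle of that board to mark it.

Things in the scene. Friction and masses are not known exactly. Their poses are not given: they have to be found in the camera images.
- press_pad: Loose hand press pad, 120 g, upright: round pale aluminium foot 44 mm wide, 20 mm high, with black rubber sole; on it a round green handle 24 mm wide, 20 to 78 mm above the underside. Origin: centre of the underside; z up. Stands on the bench (height 0). An identical pad with an ORANGE handle, a jar and a tin stand near, 100 mm or more apart centre to centre; those are not needed.
- firm_board: Level green board over the support bar, 110 (x) by 76 mm (y), 4 mm thick, at any of the three places. Origin: centre of its top face, 42 mm above the bench; z up, y along the row. The steel bar (20 mm wide, yellow ends) lies under its middle along x and sticks out 40 mm at both ends. Stiff: yields 1.3 mm under 8 N, stops at 3 mm.
- soft_board_1: Board of the same look and size without the bar, flat on top. Origin: centre of its top face, 42 mm above the bench. Springy: sinks straight down 1 mm per 0.8 N, stops at 8 mm and springs back. The boards lie 84 mm apart centre to centre on a pale aluminium bed 150 x 290 mm; nothing on the bed stands higher than the boards.
- soft_board_2: The other board without the bar; same size, origin and springiness as soft_board_1. Either one may be pressed.
Things that resemble listed ones, but are neither listed nor needed, are in the scene too. Leave any pink look-alike of the press_pad alone.

How it is judged:
By the outcome, as a careful person would: the job done as asked, in the order asked, and still so for the second after the job is handed in, with the robot touching nothing.
It also fails if it takes over 43 s, if anything falls off the work surface, if the arm or the gripper's body presses on something with over 40 N, if the wrist force passes 120 N, or if a joint passes its speed limit or range.

## Working session

There is one attempt and no reset: what is moved stays moved. The work goes in short steps, Python scripts to look and compute and a tool call to move; the robot and the scene stay as the last step left them, time stands still between calls to the robot, and variables do not carry over. Pictures are saved under pics/ and viewed, about 8 in all and at most 12, crops included, and the job is handed in when it is done.

Besides the shell and the picture viewer there is one more tool, called after "Call:" by a JSON object that holds its "api" and its "payload", one argument or row to a line. arm_command: Moves the arm, as the interface text tells. Its arguments: {"type":"object","properties":{"motion":{"type":"array"},"newtons":{"type":"number"}},"required":["motion"]}

```bash
mkdir -p pics
cat > h.py <<'E'
import numpy as np, cv2
from cell import arm,get_image,search_frame,pinpoint
def save(im,n,box=None,s=1):
    f=im["frame"][...,::-1]
    if box: f=f[box[1]:box[3],box[0]:box[2]]
    cv2.imwrite("pics/"+n,cv2.resize(f,None,fx=s,fy=s,interpolation=cv2.INTER_CUBIC))
def world(im,u,v,z=None):
    K=im["K"];d=im["range_z"][v,u] if z is None else z
    return np.array(im["origin"])+np.array(im["rotation"])@(np.array([(u-K[0,2])/K[0,0],(v-K[1,2])/K[1,1],1])*d)
def px(im,p):
    c=np.array(im["rotation"]).T@(np.array(p)-im["origin"]);c=np.array(im["K"])@c;return (c[:2]/c[2]).round().astype(int)
E
python3 - <<'E'
from h import *
print(arm.observe())
for c in("scene","side"):
    im=get_image(c);save(im,c+"1.png")
    for t in("press_pad","firm_board","soft_board_1"):
        for f in(pinpoint,search_frame):
            print(c,t,f.__name__,[(np.round(r["point"],3),round(r["p"],2),px(im,r["point"])) for r in f(c,t)])
E
```

```text
{'clock': 0.0, 'joints': array([-1.29056846,  0.43524123,  0.0249873 ,  1.57410862, -0.01161164,
        1.13398188, -0.07509459]), 'dq': array([-1.02274626e-03, -3.50101192e-04, -2.76720125e-03,  8.39794846e-05,
       -1.15136940e-03, -4.71758084e-04,  1.20142448e-03]), 'joint_efforts': array([-4.89170475e-05, -6.67852163e+01,  9.84220840e-01, -3.14459896e+01,
       -6.07630145e-02,  4.27778217e-02,  1.56501196e-04]), 'position': array([0.23341379, 0.5795291 , 0.40392912]), 'ee_rot': array([-0.92367553,  1.36763081,  0.92201836]), 'force': array([0.2887908 , 0.89801179, 0.77568285]), 'ft_torque': array([ 0.03542418,  0.00750481, -0.04824235]), 'width': 0.9990185465265643}Traceback (most recent call last):
  File "<stdin>", line 7, in <module>
  File "h.py", line 11, in px
    c=np.array(im["rotation"]).T@(np.array(p)-im["origin"]);c=np.array(im["K"])@c;return (c[:2]/c[2]).round().astype(int)
                                                              ~~~~~~~~~~~~~~~~~^~
ValueError: matmul: Input operand 1 does not have enough dimensions (has 0, gufunc core with signature (n?,k),(k,m?)->(n?,m?) requires 1)
```

View pics/scene1.png

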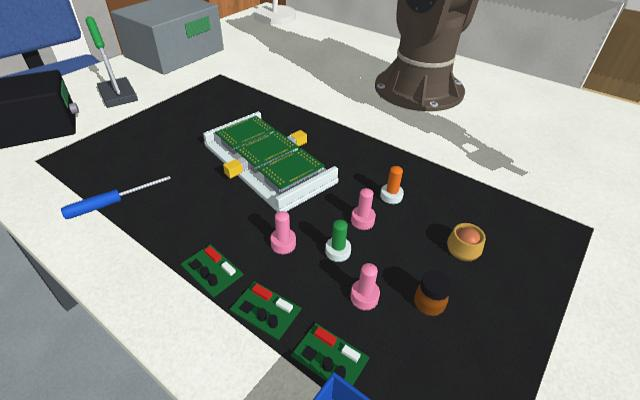

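```bash
cat > t.py <<'E'
from h import *
im=get_image("scene");print(im["origin"],im["rotation"],im["K"])
E
python3 t.py
sed -i 's/np.array(im\["rotation"\])/R(im)/g; 2a from scipy.spatial.transform import Rotation\ndef R(im):\n    r=np.array(im["rotation"]); return r if r.ndim==2 else Rotation.from_rotvec(r).as_matrix() if r.size==3 else Rotation.from_quat(r).as_matrix()' h.py
python3 - <<'E'
from h import *
for c in("scene","side"):
    im=get_image(c);save(im,c+"1.png")
    for t in("press_pad","firm_board","soft_board_1"):
        for f in(pinpoint,search_frame):
            print(c,t,f.__name__,[(np.round(r["point"],3),round(r["p"],2),px(im,r["point"])) for r in f(c,t)])
    # masks
    P=np.stack(np.meshgrid(np.arange(640),np.arange(400)),-1).reshape(-1,2)
    K=im["K"];d=im["range_z"].ravel()
    W=np.array(im["origin"])+(np.c_[(P-K[[0,1],[2,2]])/[K[0,0],K[1,1]],np.ones(len(P))]*d[:,None])@R(im).T
    h=cv2.cvtColor(im["frame"],cv2.COLOR_RGB2HSV)
    for n,lo,hi in(("yellow",(20,150,120),(32,255,255)),("green",(45,100,40),(80,255,255))):
        m=cv2.inRange(h,lo,hi);k,L,S,C=cv2.connectedComponentsWithStats(m)
        for i in range(1,k):
            if S[i,4]>25:
                w=W[(L.ravel()==i)&(d>0)]
                if len(w): print(n,C[i].round(),S[i,4],np.median(w,0).round(3),np.percentile(w,3,0).round(3),np.percentile(w,97,0).round(3))
E
```

```text
[1.01568613 0.39396659 0.53954283] [-1.12916468 -2.3219405   1.0172226 ] [[402.96832286   0.         309.41862928]
 [  0.         402.96832286 194.87495472]
 [  0.           0.           1.        ]]
scene press_pad call [(array([ 0.682,  0.245, -0.002]), 0.9, array([361, 299])), (array([ 0.676,  0.076, -0.004]), 0.82, array([282, 246])), (array([ 0.633,  0.165, -0.003]), 0.66, array([337, 255])), (array([0.542, 0.155, 0.003]), 0.66, array([361, 220]))]
scene press_pad call [(array([0.689, 0.251, 0.021]), 0.87, array([364, 295])), (array([0.551, 0.157, 0.028]), 0.75, array([361, 214])), (array([0.639, 0.17 , 0.017]), 0.62, array([338, 251])), (array([0.686, 0.083, 0.023]), 0.58, array([280, 241])), (array([ 0.541, -0.021,  0.042]), 0.49, array([288, 166]))]
scene firm_board call [(array([ 0.52 , -0.105,  0.043]), 0.75, array([264, 146]))]
scene firm_board call [(array([ 0.53 , -0.104,  0.043]), 0.56, array([261, 148])), (array([ 0.543, -0.018,  0.044]), 0.51, array([289, 166]))]
scene soft_board_1 call [(array([ 0.503, -0.186,  0.044]), 0.83, array([242, 128])), (array([ 0.539, -0.02
[... 2427 characters left out ...]
509 0.359 0.041]
yellow [ 64. 349.] 28 [0.882 0.508 0.03 ] [0.879 0.504 0.019] [0.893 0.51  0.041]
green [407.  44.] 132 [ 0.523 -0.681  0.147] [ 0.51  -0.711  0.119] [ 0.536 -0.656  0.173]
green [491.  76.] 369 [ 0.251 -0.617  0.1  ] [ 0.211 -0.623  0.082] [ 0.292 -0.612  0.118]
green [364. 176.] 2552 [ 0.521 -0.085  0.042] [ 0.461 -0.206  0.039] [0.584 0.019 0.044]
green [241. 197.] 286 [0.791 0.04  0.004] [ 0.76  -0.021  0.001] [0.82  0.067 0.007]
green [219. 230.] 396 [0.79  0.161 0.004] [0.759 0.1   0.002] [0.818 0.187 0.007]
green [284. 233.] 271 [0.63  0.172 0.054] [0.622 0.156 0.022] [0.644 0.176 0.077]
green [192. 269.] 604 [0.791 0.275 0.004] [0.76  0.219 0.001] [0.817 0.307 0.007]
```

Run:
```python
from h import *
im=get_image("scene");save(im,"crop1.png",(190,100,450,310),3)
```

```text
(no output)
```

View pics/crop1.png

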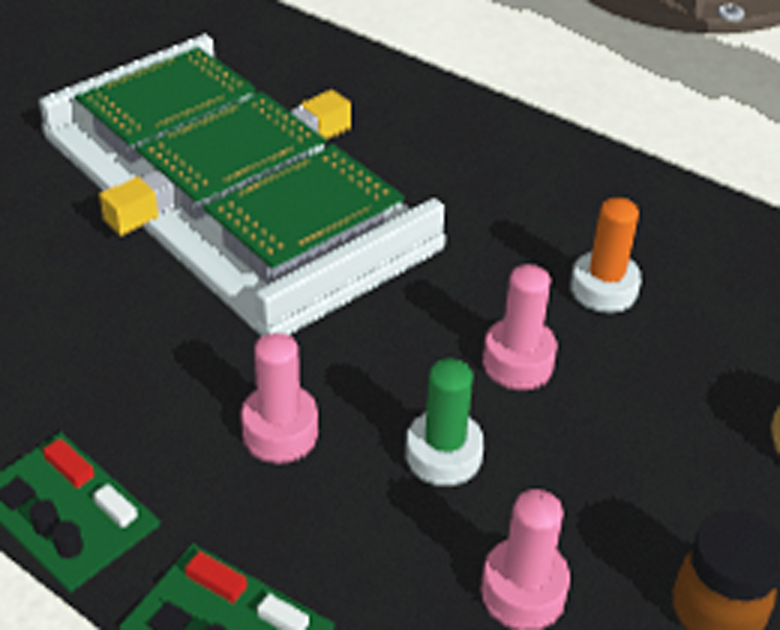

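View pics/side1.png

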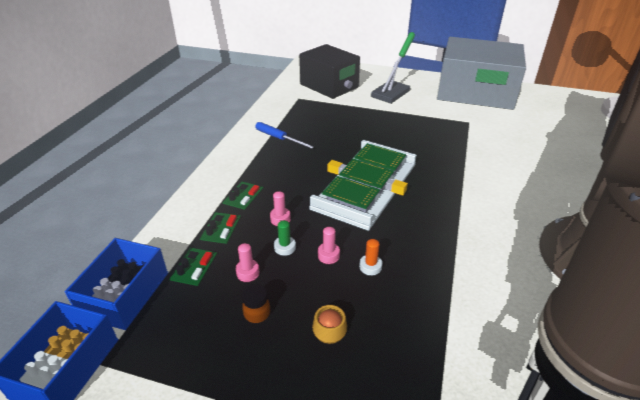

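Candidates for the pad (scene pixels): pink (283,232), (364,210) and (367,287) are decoys, and orange (393,185) isn't needed. Green-on-aluminium at (340,240) fits, as the crop confirms. The yellow bar ends at (233,169) and (298,138) straddle the middle board, so that is the firm one.

```bash
cat >> h.py <<'E'
def cloud(im,lo,hi,box):
    P=np.stack(np.meshgrid(np.arange(640),np.arange(400)),-1).reshape(-1,2);K=im["K"];d=im["range_z"].ravel()
    W=np.array(im["origin"])+(np.c_[(P-K[[0,1],[2,2]])/[K[0,0],K[1,1]],np.ones(len(P))]*d[:,None])@R(im).T
    m=cv2.inRange(cv2.cvtColor(im["frame"],cv2.COLOR_RGB2HSV),lo,hi).ravel()>0
    x0,y0,x1,y1=box
    return W[m&(d>0)&(W[:,0]>x0)&(W[:,0]<x1)&(W[:,1]>y0)&(W[:,1]<y1)]
def delta(pos,yaw=None):
    """tool-frame shift mm & turn deg to reach TCP pos, tool x down, jaw(z) at yaw deg (mod 180)"""
    s=arm.observe();Rc=Rotation.from_rotvec(s["ee_rot"]).as_matrix()
    print("clock",round(s["clock"],2),"pos",s["position"].round(4),"jaw",np.degrees(np.arctan2(Rc[1,2],Rc[0,2])).round(1),"down",Rc[:,0].round(3),"F",s["force"].round(1),"w",round(s["width"]*91.8,1))
    print("shift",(Rc.T@(np.array(pos)-s["position"])*1000).round(1))
    if yaw is None:return
    b=[]
    for y in(yaw,yaw+180):
        a=np.radians(y);z=np.array([np.cos(a),np.sin(a),0]);x=np.array([0,0,-1.]);T=np.c_[x,np.cross(z,x),z]
        b.append(Rotation.from_matrix(Rc.T@T).as_rotvec(degrees=True))
    b=min(b,key=np.linalg.norm);print("turn",b.round(2),"joint7",s["joints"][6].round(2))
E
python3 - <<'E'
from h import *
for c in("scene","side"):
    im=get_image(c)
    g=cloud(im,(45,100,40),(80,255,255),(.4,-.25,.65,.06));g=g[abs(g[:,2]-.042)<.004]
    print(c,"boards",cv2.minAreaRect(g[:,:2].astype(np.float32)*1000))
    g=cloud(im,(45,100,40),(80,255,255),(.6,.13,.67,.2));t=g[g[:,2]>.074]
    print("pad",cv2.minEnclosingCircle(g[:,:2].astype(np.float32)*1000),t.mean(0),len(t),g[:,2].max())
    y=cloud(im,(20,150,120),(32,255,255),(.4,-.2,.65,0));y=y[y[:,2]>.034]
    print("bar",cv2.minAreaRect(y[:,:2].astype(np.float32)*1000))
    p=cloud(im,(160,60,60),(179,255,255),(.5,0,.74,.3));print("pink top",p[:,2].max() if len(p) else 0)
delta((.634,.167,.30),-30);delta((.634,.167,.30),0)
E
```

```text
scene boards ((518.92138671875, -97.39956665039062), (241.8000946044922, 111.27027893066406), 77.41942596435547)
pad ((632.2288818359375, 164.75875854492188), 11.990442276000977) [0.63208689 0.16482013 0.07508207] 42 0.07746242043455165
bar ((521.5643310546875, -105.5538558959961), (186.4150848388672, 170.11949157714844), 15.753174781799316)
pink top 0.07816490267814785
side boards ((521.374755859375, -98.0546875), (246.99612426757812, 110.86481475830078), 77.29220581054688)
pad ((632.4879760742188, 166.23904418945312), 12.009430885314941) [0.63243373 0.16653748 0.07569805] 32 0.07845207826691614
bar ((521.2424926757812, -98.47974395751953), (25.880664825439453, 200.27879333496094), 77.94402313232422)
pink top 0.07988505611689078
clock 1.0 pos [0.2335 0.5798 0.4048] jaw 68.1 down [ 0.  0. -1.] F [-0.3  0.6 -1.2] w 91.9
shift [ 104.8 -525.7 -233.3]
turn [-8.194e+01  0.000e+00  1.000e-02] joint7 -0.08
clock 1.0 pos [0.2335 0.5798 0.4048] jaw 68.1 down [ 0.  0. -1.] F [-0.3  0.6 -1.2] w 91.9
shift [ 104.8 -525.7 -233.3]
turn [ 6.806e+01  1.000e-02 -0.000e+00] joint7 -0.08
```

Call:
{"api": "arm_command", "payload": {
  "motion": [
    [50,0,0,0,-9.5,0,0],
    [50,0,0,0,-9.5,0,0],
    [50,10,-38,-36,0,0,0],
    [50,10,-38,-36,0,0,0],
    [50,10,-38,-36,0,0,0]
  ],
  "newtons": 30
}}

```text
clock: 1.62
position: [0.3428, 0.4648, 0.3746]
ee_rot: [-1.171, 1.232, 1.171]
force: [0.5, 0.5, -0.1]
width: 0.555
```

Call:
{"api": "arm_command", "payload": {
  "motion": [
    [50,10,-38,-36,0,0,0],
    [50,10,-38,-36,0,0,0],
    [50,10,-38,-36,0,0,0],
    [50,10,-38,-36,0,0,0],
    [50,10,-38,-36,0,0,0]
  ]
}}

```text
clock: 2.25
position: [0.5234, 0.2753, 0.3246]
ee_rot: [-1.171, 1.232, 1.171]
force: [0.6, 0.7, -0.2]
width: 0.546
```

```bash
python3 -c "
from h import *
delta((.6324,.1655,.30),87)"
```

```text
clock 2.25 pos [0.5234 0.2753 0.3246] jaw 87.1 down [ 0.  0. -1.] F [ 0.6  0.7 -0.2] w 50.1
shift [  24.6 -114.5 -104.1]
turn [0.07 0.03 0.03] joint7 0.97
```

Call:
{"api": "arm_command", "payload": {
  "motion": [
    [50,8,-38,-35,0,0,0],
    [50,8,-38,-35,0,0,0],
    [50,9,-38.5,-34,0,0,0],
    [50,0,0,0,0,0,0]
  ]
}}

```text
clock: 2.75
position: [0.6338, 0.1617, 0.2988]
ee_rot: [-1.169, 1.238, 1.164]
force: [-1.1, -0.7, -0.1]
width: 0.548
```

Run:
```python
from h import *
delta((.6324,.1655,.216),87)
s=arm.observe();im=get_image("wrist");T=im["tool_from_camera"];K=im["K"]
save(im,"w1.png")
for p in search_frame("wrist","press_pad"):print(np.round(p["point"],3),round(p["p"],2))
for p in pinpoint("wrist","press_pad"):print(np.round(p["point"],3),round(p["p"],2))
```

```text
clock 2.75 pos [0.6338 0.1617 0.2988] jaw 86.7 down [ 0.001 -0.003 -1.   ] F [-1.1 -0.7 -0.1] w 50.3
shift [82.8  1.7  4. ]
turn [-0.35 -0.18  0.04] joint7 1.22
[0.669 0.239 0.021] 0.77
[0.539 0.16  0.022] 0.63
[0.663 0.083 0.021] 0.61
[0.622 0.162 0.033] 0.56
[ 0.678  0.245 -0.002] 0.61
[ 0.535  0.162 -0.001] 0.61
[0.677 0.076 0.003] 0.61
[0.633 0.159 0.001] 0.59
```

View pics/w1.png

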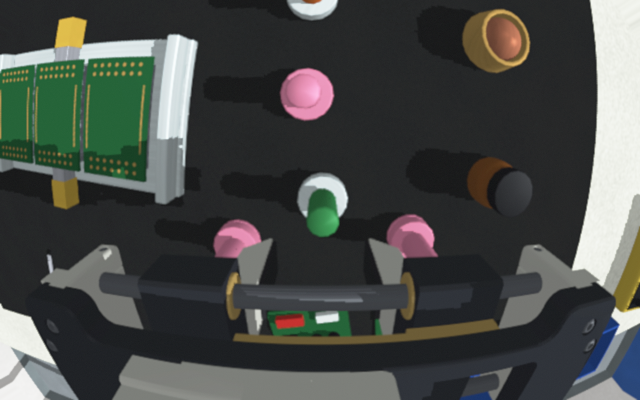

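The wrist view shows the green pad (323,205) between the fingers, with the pink decoys outside them. I'll correct 2–4 mm and go down.

Call:
{"api": "arm_command", "payload": {
  "motion": [
    [50,20,1,1,0,0,0],
    [50,25,0,0,0,0,0],
    [50,25,0,0,0,0,0],
    [50,12,0,0,0,0,0],
    [50,0,0,0,0,0,0]
  ]
}}

```text
clock: 3.52
position: [0.6298, 0.1689, 0.2174]
ee_rot: [-1.172, 1.233, 1.173]
force: [-0.6, -0.7, 0.1]
width: 0.542
```

```bash
python3 -c "
from h import *
delta((.6324,.1655,.216),87)"
```

```text
clock 3.52 pos [0.6298 0.1689 0.2174] jaw 87.1 down [-0.001  0.    -1.   ] F [-0.6 -0.7  0.1] w 49.7
shift [ 1.4 -2.8 -3.2]
turn [ 0.14  0.   -0.07] joint7 1.22
```

Call:
{"api": "arm_command", "payload": {
  "motion": [
    [50,1,-2,-3,0,0,0],
    [50,0,0,0,0,0,0],
    [50,0,0,0,0,0,0]
  ]
}}

```text
clock: 3.9
position: [0.6325, 0.1647, 0.2174]
ee_rot: [-1.171, 1.232, 1.171]
force: [0.0, -0.2, 0.9]
width: 0.546
```

```bash
python3 -c "
from h import *
delta((.6324,.1655,.216),87)"
```

```text
clock 3.9 pos [0.6325 0.1647 0.2174] jaw 87.0 down [ 0.001  0.    -1.   ] F [ 0.  -0.2  0.9] w 50.1
shift [1.4 0.1 0.8]
turn [0.04 0.03 0.05] joint7 1.22
```

Call:
{"api": "arm_command", "payload": {
  "motion": [
    [15,0,0,0,0,0,0],
    [15,0,0,0,0,0,0],
    [15,0,0,0,0,0,0],
    [15,0,0,0,0,0,0],
    [15,0,0,0,0,0,0]
  ],
  "newtons": 40
}}

```text
clock: 4.53
position: [0.6321, 0.1648, 0.2166]
ee_rot: [-1.171, 1.233, 1.172]
force: [-0.0, -0.0, -1.9]
width: 0.255
```

Call:
{"api": "arm_command", "payload": {
  "motion": [
    [15,-20,0,0,0,0,0],
    [15,-40,0,0,0,0,0],
    [15,-40,0,0,0,0,0],
    [15,0,0,0,0,0,0],
    [15,0,0,0,0,0,0]
  ]
}}

```text
clock: 5.15
position: [0.632, 0.1648, 0.3173]
ee_rot: [-1.171, 1.232, 1.171]
force: [0.6, -0.4, -1.1]
width: 0.252
```

Run:
```python
from h import *
delta((.5386,-.016,.317),87)
im=get_image("scene")
f1=im["frame"].copy();im2=get_image("side")
a=np.hstack([f1[60:310,180:480],im2["frame"][80:330,200:500]])
cv2.imwrite("pics/lift.png",cv2.resize(a[...,::-1],(800,333)))
for i in (im,im2):
    g=cloud(i,(45,100,40),(80,255,255),(.55,.1,.72,.25));g=g[g[:,2]>.06]
    print("green z",np.percentile(g[:,2],[1,50,99]).round(4) if len(g) else 0)
```

```text
clock 5.15 pos [0.632  0.1648 0.3173] jaw 87.1 down [ 0.  0. -1.] F [ 0.6 -0.4 -1.1] w 23.1
shift [   0.2   84.  -185.3]
turn [0.06 0.02 0.02] joint7 1.22
green z [0.1222 0.1534 0.1766]
green z [0.1221 0.1355 0.1723]
```

View pics/lift.png

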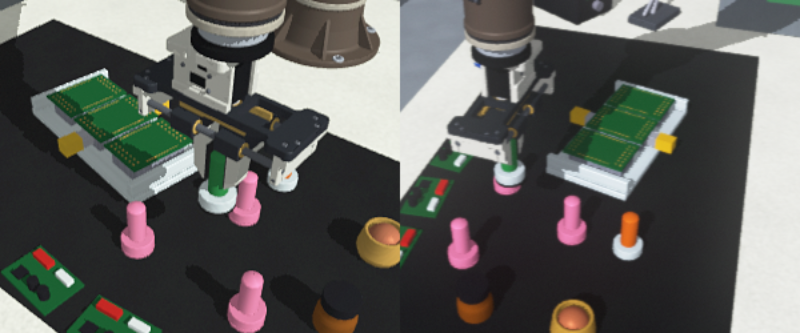

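The lift shows the pad upright in the fingers, with the decoys untouched. Next I go to the near soft board.

Call:
{"api": "arm_command", "payload": {
  "motion": [
    [15,0,21,-46,0,0,0],
    [15,0,21,-46,0,0,0],
    [15,0,21,-46,0,0,0],
    [15,0,21,-46,0,0,0],
    [15,0,0,0,0,0,0]
  ]
}}

```text
clock: 5.88
position: [0.5369, -0.019, 0.316]
ee_rot: [-1.167, 1.24, 1.168]
force: [0.1, 1.7, -1.9]
width: 0.259
```

Call:
{"api": "arm_command", "payload": {
  "motion": [
    [15,20,0,0,0,0,0],
    [15,20,0,0,0,0,0],
    [15,8,0,0,0,0,0],
    [15,0,0,0,0,0,0],
    [15,0,0,0,0,0,0]
  ]
}}

```text
clock: 6.5
position: [0.5393, -0.0144, 0.2692]
ee_rot: [-1.172, 1.232, 1.171]
force: [-0.3, -0.4, -1.6]
width: 0.254
```

```bash
python3 -c "
from h import *
delta((.5386,-.016,.2585),87)"
```

```text
clock 6.5 pos [ 0.5393 -0.0144  0.2692] jaw 87.1 down [ 0.001  0.    -1.   ] F [-0.3 -0.4 -1.6] w 23.3
shift [10.7  0.6 -1.6]
turn [0.08 0.01 0.04] joint7 1.49
```

Call:
{"api": "arm_command", "payload": {
  "motion": [
    [15,5,0,0,0,0,0],
    [15,5,0,0,0,0,0],
    [15,3,0,0,0,0,0],
    [15,0,0,0,0,0,0]
  ]
}}

```text
clock: 7.0
position: [0.539, -0.0147, 0.2556]
ee_rot: [-1.171, 1.233, 1.171]
force: [-0.1, 0.5, 1.6]
width: 0.253
```

Call:
{"api": "arm_command", "payload": {
  "motion": [
    [15,2,0,0,0,0,0],
    [15,2,0,0,0,0,0],
    [15,0,0,0,0,0,0]
  ]
}}

```text
clock: 7.38
position: [0.539, -0.0147, 0.2518]
ee_rot: [-1.171, 1.233, 1.171]
force: [-1.0, -0.4, 4.4]
width: 0.251
```

Call:
{"api": "arm_command", "payload": {
  "motion": [
    [15,0.7,0,0,0,0,0],
    [15,0,0,0,0,0,0],
    [15,0,0,0,0,0,0]
  ]
}}

```text
clock: 7.75
position: [0.539, -0.0147, 0.2511]
ee_rot: [-1.171, 1.233, 1.171]
force: [-0.9, -0.3, 5.3]
width: 0.252
```

Run:
```python
from h import *
delta((.5386,-.016,.2585),87)
im=get_image("side");save(im,"soft.png",(260,100,480,260),3)
g=cloud(im,(45,100,40),(80,255,255),(.45,-.25,.6,.06))
for n,c in(("soft1",(.5386,-.016)),("firm",(.5203,-.098)),("soft2",(.502,-.18))):
    k=g[(np.hypot(*(g[:,:2]-c).T)<.05)&(g[:,2]<.05)&(abs((g[:,:2]-c)@[.218,.976])<.036)];print(n,len(k),np.median(k[:,2]).round(4))
```

```text
clock 7.75 pos [ 0.539  -0.0147  0.2511] jaw 87.1 down [ 0.  0. -1.] F [-0.9 -0.3  5.3] w 23.1
shift [-7.4  0.3 -1.3]
turn [0.06 0.   0.01] joint7 1.49
soft1 422 0.035
firm 389 0.042
soft2 420 0.0416
```

View pics/soft.png

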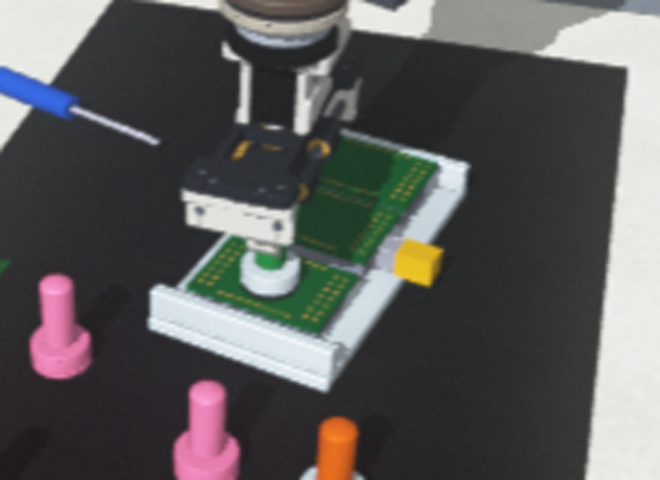

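The pad stands mid-board on the near board, which has sunk 7 mm while its neighbours stay at 42 mm. I'll press slightly more, then lift and move one pitch to the firm board.

Call:
{"api": "arm_command", "payload": {
  "motion": [
    [15,0.6,0,0,0,0,0],
    [15,0.4,0,0,0,0,0],
    [15,0,0,0,0,0,0]
  ]
}}

```text
clock: 8.18
position: [0.539, -0.0147, 0.2503]
ee_rot: [-1.171, 1.233, 1.171]
force: [-2.3, -0.5, 7.8]
width: 0.256
```

Call:
{"api": "arm_command", "payload": {
  "motion": [
    [15,-5,0,0,0,0,0],
    [15,-10,0,0,0,0,0],
    [15,-15,0,0,0,0,0],
    [15,0,0,0,0,0,0],
    [15,0,0,0,0,0,0]
  ]
}}

```text
clock: 8.8
position: [0.5388, -0.0146, 0.2801]
ee_rot: [-1.171, 1.233, 1.171]
force: [-0.4, -0.2, -1.3]
width: 0.254
```

Run:
```python
from h import *
delta((.5203,-.098,.2792),87)
for c in("scene","side"):
    im=get_image(c)
    for t in("firm_board","press_pad"):print(c,t,[(np.round(r["point"],3),round(r["p"],2)) for r in pinpoint(c,t)])
```

```text
clock 8.8 pos [ 0.5388 -0.0146  0.2801] jaw 87.1 down [ 0.  0. -1.] F [-0.4 -0.2 -1.3] w 23.3
shift [  0.9  14.2 -84.2]
turn [0.07 0.01 0.01] joint7 1.49
scene firm_board [(array([ 0.518, -0.104,  0.042]), 0.96)]
scene press_pad [(array([ 0.535, -0.014,  0.057]), 0.68), (array([0.544, 0.152, 0.005]), 0.68), (array([ 0.52 , -0.102,  0.042]), 0.65), (array([ 0.68 ,  0.247, -0.001]), 0.63), (array([ 0.674,  0.077, -0.005]), 0.59)]
side firm_board [(array([ 0.518, -0.104,  0.041]), 0.56)]
side press_pad [(array([0.676, 0.071, 0.005]), 0.9), (array([ 0.679,  0.245, -0.002]), 0.81), (array([ 0.538, -0.013,  0.059]), 0.79), (array([0.54 , 0.156, 0.   ]), 0.63)]
```

Call:
{"api": "arm_command", "payload": {
  "motion": [
    [15,0,5,-29,0,0,0],
    [15,0,5,-29,0,0,0],
    [15,0,4,-28,0,0,0],
    [15,0,0,0,0,0,0],
    [15,0,0,0,0,0,0]
  ]
}}

```text
clock: 9.72
position: [0.5206, -0.0994, 0.2799]
ee_rot: [-1.171, 1.233, 1.172]
force: [0.4, 0.5, -1.0]
width: 0.25
```

Call:
{"api": "arm_command", "payload": {
  "motion": [
    [15,10,0,0,0,0,0],
    [15,5,0,0,0,0,0],
    [15,0,0,0,0,0,0],
    [15,0,0,0,0,0,0]
  ]
}}

```text
clock: 10.22
position: [0.5206, -0.0997, 0.265]
ee_rot: [-1.172, 1.233, 1.172]
force: [0.3, 0.1, -0.5]
width: 0.257
```

Run:
```python
from h import *
delta((.520,-.100,.2592),87)
s=get_image("side");c=get_image("scene")
a=np.hstack([c["frame"][80:230,180:360],s["frame"][110:260,290:470]])
cv2.imwrite("pics/firm.png",cv2.resize(a[...,::-1],(800,333),interpolation=cv2.INTER_CUBIC))
```

```text
clock 10.22 pos [ 0.5206 -0.0997  0.265 ] jaw 87.1 down [-0.  0. -1.] F [ 0.3  0.1 -0.5] w 23.6
shift [ 5.8  0.6 -0.3]
turn [ 0.08  0.   -0.  ] joint7 1.66
```

View pics/firm.png

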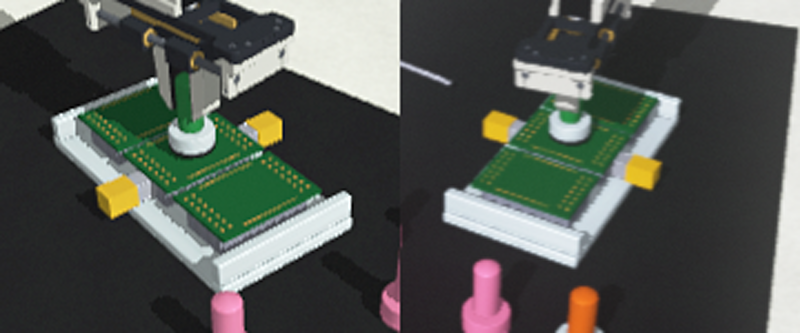

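The pad hovers centred over the middle board, between the yellow ends. I'll step down gently.

Call:
{"api": "arm_command", "payload": {
  "motion": [
    [15,3,0,0,0,0,0],
    [15,2.5,0,0,0,0,0],
    [15,0.5,0,0,0,0,0],
    [15,0,0,0,0,0,0]
  ]
}}

```text
clock: 10.82
position: [0.5205, -0.0999, 0.2589]
ee_rot: [-1.171, 1.233, 1.171]
force: [0.0, -0.3, -0.8]
width: 0.255
```

Call:
{"api": "arm_command", "payload": {
  "motion": [
    [15,0.5,0,0,0,0,0],
    [15,0,0,0,0,0,0],
    [15,0,0,0,0,0,0]
  ]
}}

```text
clock: 11.2
position: [0.5205, -0.0998, 0.2585]
ee_rot: [-1.171, 1.233, 1.171]
force: [0.1, 0.4, -1.5]
width: 0.251
```

Call:
{"api": "arm_command", "payload": {
  "motion": [
    [15,0.5,0,0,0,0,0],
    [15,0,0,0,0,0,0],
    [15,0,0,0,0,0,0]
  ]
}}

```text
clock: 11.58
position: [0.5206, -0.0999, 0.2581]
ee_rot: [-1.171, 1.233, 1.171]
force: [-0.8, -0.6, 0.4]
width: 0.255
```

Call:
{"api": "arm_command", "payload": {
  "motion": [
    [15,0.5,0,0,0,0,0],
    [15,0,0,0,0,0,0],
    [15,0,0,0,0,0,0]
  ]
}}

```text
clock: 11.95
position: [0.5206, -0.0999, 0.2577]
ee_rot: [-1.171, 1.233, 1.171]
force: [0.1, 0.1, 3.1]
width: 0.251
```

Call:
{"api": "arm_command", "payload": {
  "motion": [
    [15,0.7,0,0,0,0,0],
    [15,0,0,0,0,0,0],
    [15,0,0,0,0,0,0],
    [15,0,0,0,0,0,0]
  ]
}}

```text
clock: 12.45
position: [0.5206, -0.0999, 0.2571]
ee_rot: [-1.172, 1.233, 1.171]
force: [-1.2, 0.3, 6.3]
width: 0.252
```

```bash
python3 -c "
from h import *
delta((.520,-.100,.2592),87)"
```

```text
clock 12.45 pos [ 0.5206 -0.0999  0.2571] jaw 87.1 down [ 0. -0. -1.] F [-1.2  0.3  6.3] w 23.2
shift [-2.1  0.6 -0.1]
turn [ 0.06 -0.    0.03] joint7 1.66
```

Call:
{"api": "arm_command", "payload": {
  "motion": [
    [15,0.2,0,0,0,0,0],
    [15,0,0,0,0,0,0],
    [15,0,0,0,0,0,0],
    [15,0,0,0,0,0,0]
  ]
}}

```text
clock: 12.95
position: [0.5206, -0.0999, 0.2569]
ee_rot: [-1.172, 1.233, 1.171]
force: [-1.3, 0.5, 7.8]
width: 0.254
```

Call:
{"api": "arm_command", "payload": {
  "motion": [
    [15,-0.6,0,0,0,0,0],
    [15,-0.6,0,0,0,0,0],
    [15,0,0,0,0,0,0],
    [15,0,0,0,0,0,0]
  ]
}}

```text
clock: 13.45
position: [0.5206, -0.0999, 0.2577]
ee_rot: [-1.171, 1.233, 1.171]
force: [0.5, -0.3, 2.5]
width: 0.248
```

Firm: about 1.3 mm of yield under roughly 8–9 N. Now I unload, release and rise.

Call:
{"api": "arm_command", "payload": {
  "motion": [
    [15,-0.5,0,0,0,0,0],
    [30,0,0,0,0,0,0],
    [50,0,0,0,0,0,0],
    [50,0,0,0,0,0,0],
    [50,0,0,0,0,0,0]
  ]
}}

```text
clock: 14.08
position: [0.5205, -0.0998, 0.2583]
ee_rot: [-1.171, 1.233, 1.171]
force: [-0.5, 1.0, -0.5]
width: 0.538
```

Call:
{"api": "arm_command", "payload": {
  "motion": [
    [50,-10,0,0,0,0,0],
    [50,-30,0,0,0,0,0],
    [50,-40,0,0,0,0,0],
    [50,-40,0,0,0,0,0],
    [50,0,0,0,0,0,0]
  ]
}}

```text
clock: 14.7
position: [0.5214, -0.1001, 0.3821]
ee_rot: [-1.175, 1.228, 1.166]
force: [0.0, 0.2, -0.1]
width: 0.543
```

Run:
```python
from h import *
delta((.520,-.100,.2592),87)
s=get_image("side");c=get_image("scene")
a=np.hstack([c["frame"][60:260,180:420],s["frame"][90:290,240:480]])
cv2.imwrite("pics/end.png",cv2.resize(a[...,::-1],(800,333),interpolation=cv2.INTER_CUBIC))
for i in(c,s):
    g=cloud(i,(45,100,40),(80,255,255),(.45,-.16,.6,-.04));
    for lo,hi in((.06,.085),(.085,.105),(.105,.13)):
        h=g[(g[:,2]>lo)&(g[:,2]<hi)]
        if len(h)>3: print(lo,cv2.minEnclosingCircle(h[:,:2].astype(np.float32)*1000),h[:,2].max().round(4))
    g=cloud(i,(45,100,40),(80,255,255),(.4,-.25,.65,.06));g=g[abs(g[:,2]-.042)<.002]
    print(cv2.minAreaRect(g[:,:2].astype(np.float32)*1000))
```

```text
clock 14.7 pos [ 0.5214 -0.1001  0.3821] jaw 87.1 down [ 0.007 -0.    -1.   ] F [ 0.   0.2 -0.1] w 49.9
shift [122.9   2.2   0. ]
turn [ 0.05 -0.01  0.38] joint7 1.64
0.06 ((521.7586669921875, -103.03903198242188), 17.339309692382812) 0.0845
0.085 ((520.8676147460938, -97.5188980102539), 12.142353057861328) 0.105
0.105 ((520.6912841796875, -97.20974731445312), 11.608349800109863) 0.1187
((519.361572265625, -97.15763854980469), (242.23410034179688, 111.68171691894531), 77.8636245727539)
0.06 ((522.2297973632812, -94.97530364990234), 12.957841873168945) 0.0843
0.085 ((521.9937744140625, -94.95317077636719), 11.092092514038086) 0.1047
0.105 ((521.4644775390625, -95.50807189941406), 11.587018966674805) 0.1196
((521.3635864257812, -97.63165283203125), (245.22589111328125, 110.15560150146484), 77.76193237304688)
```

View pics/end.png

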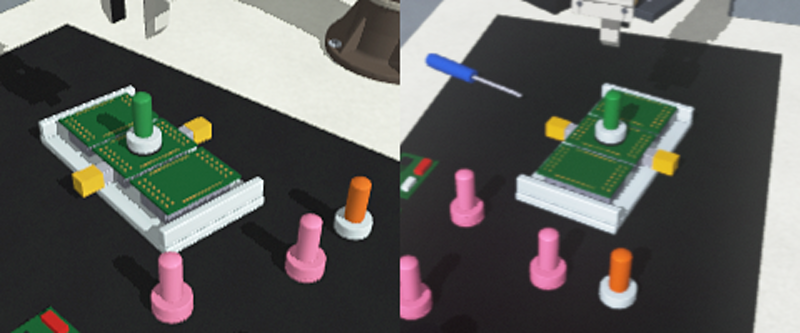

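The pad stands upright, with its top at 0.119–0.120 m. It is within about 2 mm of the middle board's centre, and the gripper is clear.

```bash
python3 -c "
from h import *
print(arm.sign_off())"
```

```text
the job is handed in; nothing more can be done
None
```

The job is done and handed in at about 15 s, well inside the 43 s limit.

- **Soft board:** I pressed the green-handled pad on the near board without the bar. With about 6.5–7 N on it, the depth camera showed the board 7 mm down and its neighbours still at 42 mm. I then pressed about 1 mm further, to the stop, at about 8–9 N.
- **Firm board:** I pressed the middle board, between the yellow bar ends, with about 8–9 N. It yielded only about 1.3 mm.
- **Marking:** I released the pad there. The last pictures show it upright with its top at 119–120 mm. It is within about 2–3 mm of the board's centre, and the gripper is about 10 cm clear.

**Checks that disagreed:** the two ways of finding the board's centre differed by about 5 mm in y (−0.098 m from the outline fit, −0.103 m from the network), so I aimed at −0.100 m. The force sensor drifted by about 1 N, so the forces are good to about ±1 N.

In the pictures, the pink and orange pads I could see looked undisturbed.

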